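# Put the thread away at the leather-stitching bench

## Task

Sort the stitching supplies on the bench: stand the two large thread cones in the wooden tray, one in each bay, stand the two small spools in the round tin, and put the roll of tape over the post of its stand, lying flat on the stand's base. Cones and spools must end upright on the floor of their place. Leave the glue jar and the scissors where they are.

Things in the scene. Friction and masses are not known exactly. Their poses are not given: they have to be found in the camera images.
- cone_a_mid (a point): Large sewing-thread cone standing upright on the bench: cream thread, green plastic foot and small green plastic nose. 112 mm high; the foot is 62 mm in diameter, the thread tapers from 61 mm (8 mm above the bottom) to 50 mm (90 mm above the bottom), then a shoulder and a 25 mm wide nose from 98 mm to the top. About 0.22 kg. The point is on its axis half-way up, 56 mm above its underside; z is its own axis. There are two alike; either may go in either bay.
- cone_b_mid (a point): Large sewing-thread cone standing upright on the bench: cream thread, green plastic foot and small green plastic nose. 112 mm high; the foot is 62 mm in diameter, the thread tapers from 61 mm (8 mm above the bottom) to 50 mm (90 mm above the bottom), then a shoulder and a 25 mm wide nose from 98 mm to the top. About 0.22 kg. The point is on its axis half-way up, 56 mm above its underside; z is its own axis. There are two alike; either may go in either bay.
- spool_a_mid (a point): Small straight thread spool standing upright on the bench: a plain cylinder of cream thread with thin green end caps, 36 mm in diameter, 60 mm high, about 0.07 kg. The point is on its axis half-way up, 30 mm above its underside; z is its own axis. There are two alike.
- spool_b_mid (a point): Small straight thread spool standing upright on the bench: a plain cylinder of cream thread with thin green end caps, 36 mm in diameter, 60 mm high, about 0.07 kg. The point is on its axis half-way up, 30 mm above its underside; z is its own axis. There are two alike.
- tape_mid (a point): Roll of cream edging tape, lying flat on the bench: a stiff ring 60 mm in outer diameter with a 38 mm hole through it, 30 mm high, about 0.08 kg. The point is the centre of the ring, 15 mm above its underside; z is its axis.
- tray: Open wooden tray with two square bays, fixed to the bench: 95 mm (its x) by 184 mm (its y), 25 mm high, walls, floor and the dividing wall 5 mm thick. The origin is the centre of its underside, at bench height, below the dividing wall; the bays' centres lie 44.75 mm either side of it along its y axis; each bay is about 85 mm by 84 mm inside, its floor 5 mm above the bench.
- tin: Shallow round aluminium tin, open on top, fixed to the bench: 150 mm in diameter, 15 mm high, wall 3 mm, floor 4 mm thick. The origin is the centre of its underside, at bench height; z up.
- stand: Tape stand, fixed to the bench: square wooden base 110 mm by 110 mm, 15 mm high, with one upright steel post 12 mm in diameter at its centre that ends 55 mm above the bench. The origin is the centre of its underside, at bench height, on the post's axis; z up.
- jar: Amber glass glue jar with a white cap, 68 mm in diameter, 85 mm high, standing loose at the left of the work. Not part of the job. The origin is the centre of its underside.
- scissors: Scissors with red bows and steel blades, about 185 mm long and 85 mm wide over the bows, lying loose at the right of the work, 10 mm high, blades to their +x. Not part of the job. The origin is between the bows and the pivot, at bench height.

How it is judged (in metres and radians):
At the end, for the whole second after the job is handed in: One cone in each bay (centre within 16 mm of the bay centre in x and y), both spools in the tin (within 57 mm of its axis), tape over the post (within 16 mm); all on the floor of their place within 6 to 8 mm, upright within 0.15 rad, at rest; jar and scissors within 30 mm of their start (((y of cone_a_mid in the frame of tray between 0.02875 and 0.06075 m and x of cone_a_mid in the frame of tray between -0.016 and 0.016 m and z of cone_a_mid in the frame of tray between 0.053 and 0.068 m and y of cone_b_mid in the frame of tray between -0.06075 and -0.02875 m and x of cone_b_mid in the frame of tray between -0.016 and 0.016 m and z of cone_b_mid in the frame of tray between 0.053 and 0.068 m) or (y of cone_a_mid in the frame of tray between -0.06075 and -0.02875 m and x of cone_a_mid in the frame of tray between -0.016 and 0.016 m and z of cone_a_mid in the frame of tray between 0.053 and 0.068 m and y of cone_b_mid in the frame of tray between 0.02875 and 0.06075 m and x of cone_b_mid in the frame of tray between -0.016 and 0.016 m and z of cone_b_mid in the frame of tray between 0.053 and 0.068 m)) and horizontal distance between each of spool_a_mid, spool_b_mid and tin below 0.057 m and z of spool_a_mid in the frame of tin between 0.028 and 0.04 m and z of spool_b_mid in the frame of tin between 0.028 and 0.04 m and horizontal distance between tape_mid and stand below 0.016 m and z of tape_mid in the frame of stand between 0.024 and 0.036 m and linear speed of each of cone_a, cone_b, spool_a, spool_b, tape below 0.02 m/s and angle between each of cone_a_mid, cone_b_mid, spool_a_mid, spool_b_mid's own z axis and vertical below 0.15 rad and angle between the z axis of tape_mid and the z axis of stand, either way round below 0.15 rad and distance of each of jar, scissors from where it was at the start of the episode below 0.03 m); the robot touches nothing.
It fails at once if the glue jar is moved more than 30 mm (distance of jar from where it was at the start of the episode above 0.03 m).
It fails at once if the scissors are moved more than 30 mm (distance of scissors from where it was at the start of the episode above 0.03 m).
It also fails if it takes over 134 s, if anything falls off the work surface, if the arm or the gripper's body presses on something with over 40 N, if the wrist force passes 120 N, or if a joint passes its speed limit or range.

## Robot

A 6-joint arm with a two-finger parallel gripper is mounted at the origin on the work surface. World frame = base frame: x ahead of the robot, y to its left, z up, the work surface at z = 0. Lengths are in m, angles in degrees, forces in N, time in s.
With the tool pointing down it reaches from about 0.275 to 0.85 m from the base axis. Payload 5.2 kg.
Tool frame: the origin (TCP) lies at the very end of the fingers, on their centre line; the grasp point (between the pads) lies 19 mm behind it; z points along the fingers, y is the direction in which the jaws open and shut (so a half turn about z gives the same grasp; the last joint's range is limited). The gripper opens to 85 mm and grips with 20 to 120 N. Pads are 22 mm wide; open, the fingers measure 114 mm over their backs; the gripper's body (76 mm by 85 mm) begins 54 mm behind the grasp point. The pads swing forward as they close: fully open they stand 13 mm farther back than shut.
Start: joints at [52.953, 14.817, 87.949, -0, 77.235, -11.62], TCP at [0.236, 0.497, 0.231] pointing down, gripper open.
Joint ranges: [-179.93, 179.93], [-52.35, 119.4], [10.71, 147.94], [-69.91, 249.91], [12.55, 155.21], [-178.61, 178.61]. Speed limits (degrees/s): [147.25, 147.25, 180, 180, 180, 180].

## Interface

Orientations are given as a 3x3 rotation matrix whose columns are the frame's x, y, z axes.
In Python, from rig import sensors, viewer, env gives the robot as it stands.
- The arm moves only by the tool drive_tool, never from a script. Its arguments are lists of equal length, an entry for each row: "travel": the shift along the world's x, y, z in mm, a list of three; "twist": the turn, a rotation vector about the world's x, y, z in degrees, a list of three. In form: {"travel": [[x, y, z], ...], "twist": [[ax, ay, az], ...]}. A call has 1 to 10 rows; each row is the pose to reach, as a shift and turn from the pose commanded when the call began; what a row does not reach only later rows make up. A row lasts 1/8 s, in which the tool goes at most 62.5 mm and 10.7 degrees, less where a joint would pass 70% of its speed; a pose out of reach is approached as far as the arm can. A call with a gripper value outside its range is refused whole. "fingers" is the opening, from 0 (shut) to 1 (fully open), set as the call begins (left out, the last holds). The fingers move at their own pace and stop on an object; the grip force is fixed at half the most. Time passes only in rows, so rows that repeat a pose let the fingers close. It gives the time, the measured TCP pose, the force and the opening at its end, in the units of the state.
- sensors.observe(): the state, without advancing time (a new reading comes with each control period).
- viewer.read_camera(name): name is "scene" or "top"; returns a dict with "color" (384x512x3 uint8, red, green, blue), "K" (3x3 intrinsics, pixels), "k1" (the pictures are not rectified: a ray, as slopes to the right and down, at radius r is drawn at 1 + k1 r^2 times it, then the intrinsics apply), "R" (3x3) and "t" (3): a world point X has camera coordinates R X + t. Camera axes: x right, y down, z forward; pixel columns grow to the right and rows downward; lengths in m; the calibration is good to about 2 mm. A picture is of the moment at which its call begins. There is no depth.
- env.finish_job(): hands the job in, once; it reports no verdict.
The state is a dict: "time_s": time; "joint_positions": joint angles; "qd": joint speeds; "joint_efforts": joint torques, N m; "eef_pos": TCP position; "orientation": TCP orientation; "wrist_force": force on the tool from outside, world axes, zero at the start; "torque": the same for the moment, N m; "grip_width": opening from 0.0 (shut) to 1.0 (fully open).
Only numpy, scipy, OpenCV 4.12 (cv2) and the standard library are available. Lean on these libraries where they do the work, as an engineer would, in place of code of your own. Each camera call takes 0.05 s, during which the arm holds its last target. There are 200 camera calls.

## Working session

There is one attempt and no reset: what is moved stays moved. The work goes in short steps, Python scripts to look and compute and a tool call to move; the robot and the scene stay as the last step left them, time stands still between calls to the robot, and variables do not carry over. Pictures are saved under pics/ and viewed, about 12 in all and at most 16, crops included, and the job is handed in when it is done.

Besides the shell and the picture viewer there is one more tool, called as name(argument=value, ...) on one line, values as JSON. drive_tool: Moves the arm, as the interface text tells. Its arguments: {"type":"object","properties":{"travel":{"type":"array"},"twist":{"type":"array"},"fingers":{"type":"number"}},"required":["travel","twist"]}

```bash
ls; mkdir -p pics; cat > h.py <<'E'
import numpy as np, cv2
from rig import sensors, viewer, env
def cam(n):
    c=viewer.read_camera(n); return c
def save(c,f): cv2.imwrite(f,c["color"][:,:,::-1])
def ray(c,u,v):
    K=np.array(c["K"]);R=np.array(c["R"]);t=np.array(c["t"])
    d=np.array([(u-K[0,2])/K[0,0],(v-K[1,2])/K[1,1]]);s=d.copy()
    for _ in range(20): s=d/(1+c["k1"]*(s@s))
    return -R.T@t, R.T@np.array([s[0],s[1],1])
def onz(c,u,v,z):
    o,d=ray(c,u,v); return o+d*(z-o[2])/d[2]
def proj(c,X):
    K=np.array(c["K"]);p=np.array(c["R"])@np.array(X)+np.array(c["t"]);s=p[:2]/p[2];s=s*(1+c["k1"]*(s@s))
    return K[0,0]*s[0]+K[0,2],K[1,1]*s[1]+K[1,2]
E
python3 - <<'E'
from h import *
for n in("scene","top"):
    c=cam(n);save(c,f"pics/{n}0.png");o,d=ray(c,256,192);print(n,o,d,c["K"],c["k1"],c["R"])
s=sensors.observe();print(s["eef_pos"],s["orientation"],s["wrist_force"],s["grip_width"],s["time_s"])
E
```

```text
pics
scene [ 0.98032899 -0.40586367  0.88270899] [-0.46784126  0.38108072 -0.79746047] [[370.98306392   0.         256.30087765]
 [  0.         370.98306392 189.63898013]
 [  0.           0.           1.        ]] -0.05659152705457006 [[ 0.61573649  0.78778469  0.01624363]
 [ 0.63141743 -0.48097723 -0.608254  ]
 [-0.47136037  0.3847807  -0.79357622]]
top [ 0.23450816 -0.02072102  1.63202522] [ 0.15143215  0.01187528 -0.98857539] [[450.22911285   0.         252.11887936]
 [  0.         450.22911285 184.47086552]
 [  0.           0.           1.        ]] -0.17628007076120905 [[ 0.00176127 -0.99978911 -0.02046068]
 [-0.98580187  0.00169953 -0.16790409]
 [ 0.16790345  0.0204659  -0.98559098]]
[0.23584625 0.49635077 0.23053987] [[-9.03121030e-01  4.29384858e-01 -1.02376569e-03]
 [ 4.29385932e-01  9.03120126e-01 -1.32658262e-03]
 [ 3.54968911e-04 -1.63765525e-03 -9.99998596e-01]] [ 0.96158587 -0.08736711 -0.28436018] 0.9982679168702869 0.1
```

View pics/top0.png

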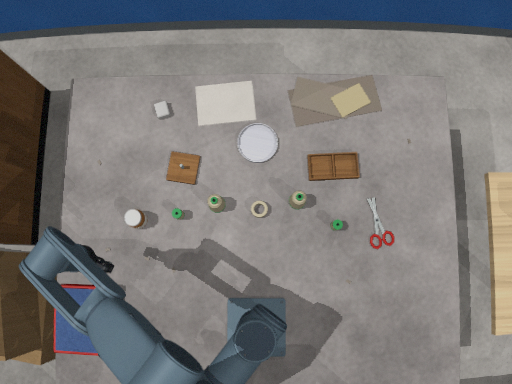

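View pics/scene0.png

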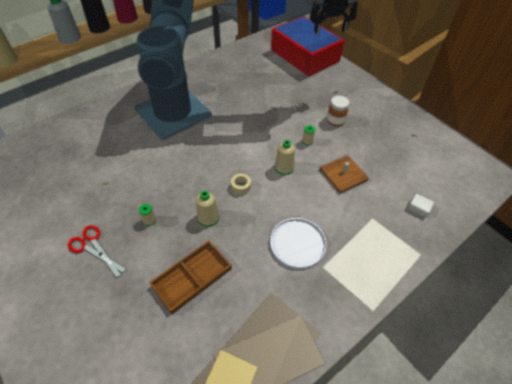

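The top view shows the cones at about (215,203) and (299,199), the spools at (178,213) and (337,225), and the tape at (260,209). The stand is at (183,167), tin (258,142), tray (333,167), jar (135,218) and scissors (380,225). The scene view shows the same objects, with nothing hidden.

```bash
cat > m.py <<'E'
from h import *
def comps(c,mask,amin,amax):
    out=[];cs,_=cv2.findContours(mask.astype(np.uint8)*255,cv2.RETR_EXTERNAL,cv2.CHAIN_APPROX_NONE)
    for k in cs:
        a=cv2.contourArea(k)
        if amin<=a<=amax:
            m=np.zeros(mask.shape,np.uint8);cv2.drawContours(m,[k],-1,1,-1);y,x=np.nonzero(m);out.append((x.mean(),y.mean(),len(x),k))
    return out
def hsv(c): return cv2.cvtColor(c["color"],cv2.COLOR_RGB2HSV).astype(int)
E
python3 - <<'E'
from m import *
np.set_printoptions(precision=4,suppress=True)
for n in("top","scene"):
    c=cam(n);h=hsv(c);H,S,V=h[...,0],h[...,1],h[...,2]
    print(n,"GREEN")
    for x,y,a,k in comps(c,(H>48)&(H<80)&(S>130),4,400): print(round(x,1),round(y,1),a,onz(c,x,y,.105)[:2],onz(c,x,y,.06)[:2],onz(c,x,y,0.0)[:2])
    print("CREAM")
    for x,y,a,k in comps(c,(H>18)&(H<35)&(S>50)&(V>110),30,600): print(round(x,1),round(y,1),a,onz(c,x,y,.03)[:2],cv2.boundingRect(k))
    print("BROWN")
    for x,y,a,k in comps(c,(H>5)&(H<20)&(S>110)&(V>40),200,5000):
        z=.015 if a<1300 else .025
        w=np.array([onz(c,*p[0],z)[:2] for p in k],np.float32);r=cv2.minAreaRect(w)
        print(round(x,1),round(y,1),a,"15/25:",onz(c,x,y,.015)[:2],onz(c,x,y,.025)[:2],r)
    print("BRIGHT")
    for x,y,a,k in comps(c,(S<50)&(V>165),200,8000):
        w=np.array([onz(c,*p[0],.015)[:2] for p in k],np.float32);e=cv2.minEnclosingCircle(w)
        print(round(x,1),round(y,1),a,onz(c,x,y,.01)[:2],e)
    # stand post
    print({k:h[v[1],v[0]] for k,v in dict(tape=(260,203) if n=="top" else (241,190),tin=(258,142)if n=="top" else(298,242)).items()})
a=cam("top")["color"];b=cam("scene")["color"]
A=cv2.resize(a[120:260,120:400],(784,392),interpolation=2)[:,:,::-1]
cv2.imwrite("pics/topz.png",A)
B=cv2.resize(b[90:320,60:380],(800,575),interpolation=2)[:,:,::-1];cv2.imwrite("pics/scz.png",B)
E
```

```text
top GREEN
337.1 224.0 65 [ 0.3576 -0.2785] [ 0.3612 -0.2861] [ 0.366  -0.2962]
176.7 212.8 63 [0.3963 0.2701] [0.4011 0.2786] [0.4074 0.2901]
213.5 199.8 28 [0.4416 0.1435] [0.4477 0.1483] [0.4558 0.1548]
299.3 196.4 29 [ 0.4529 -0.1507] [ 0.4593 -0.1545] [ 0.4679 -0.1596]
CREAM
216.0 201.8 66 [0.4443 0.1425] (209, 195, 13, 15)
296.3 200.0 98 [ 0.4505 -0.1463] (290, 191, 16, 17)
BROWN
22.9 313.0 4095 15/25: [0.021  0.8744] [0.0223 0.8689] ((0.04511852562427521, 0.8578195571899414), (0.411724328994751, 0.23084308207035065), 1.2653677463531494)
332.7 166.0 1276 15/25: [ 0.5785 -0.2834] [ 0.5764 -0.2818] ((0.5789685249328613, -0.28459763526916504), (0.09747883677482605, 0.18405526876449585), 2.7783350944519043)
182.7 167.5 825 15/25: [0.5741 0.2695] [0.572  0.2677] ((0.5744259357452393, 0.2696843147277832), (0.1080942302942276, 0.10845866799354553), 80.7586441040039)
BRIGHT
502.7 154.5 447 [ 0.6277 -0.9645] ((0.6431514620780945, -0.9702049493789673), 0.08679042011499405)
257.5 142.9 1166 [ 0.6678 -0.0069] ((0.6702730059623718, -0.0048590973019599915), 0.07533945143222809)
224.9 102.7 23
[... 1190 characters left out ...]
64)
70.8 43.3 2890 15/25: [-0.6456 -0.132 ] [-0.6269 -0.1352] ((-0.652724027633667, -0.09035089612007141), (0.2214278131723404, 0.7219798564910889), 0.015790089964866638)
242.4 18.2 352 15/25: [-0.3654  0.5821] [-0.3499  0.5707] ((-0.37010255455970764, 0.5898176431655884), (0.05271443724632263, 0.34757688641548157), 53.06774139404297)
BRIGHT
371.9 263.2 4711 [0.8347 0.1083] ((0.830635130405426, 0.1121203750371933), 0.1339290291070938)
296.7 243.3 2010 [ 0.6703 -0.0082] ((0.6682239770889282, -0.0036859544925391674), 0.07563936710357666)
422.4 202.5 256 [0.7962 0.3775] ((0.795799970626831, 0.3741743266582489), 0.03406552970409393)
{'tape': array([ 23,  78, 115]), 'tin': array([ 95,   7, 234])}
```

View pics/topz.png

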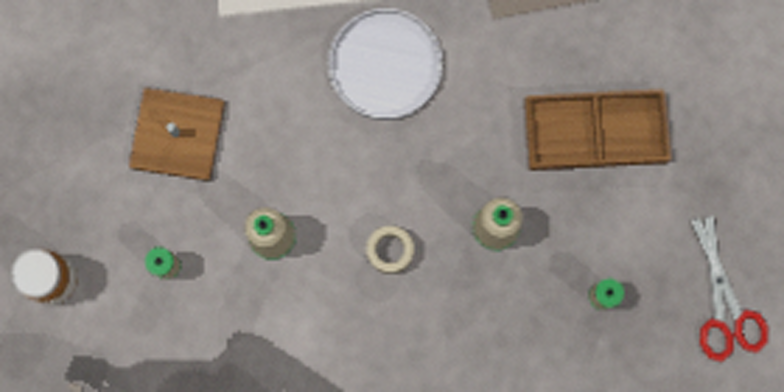

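View pics/scz.png

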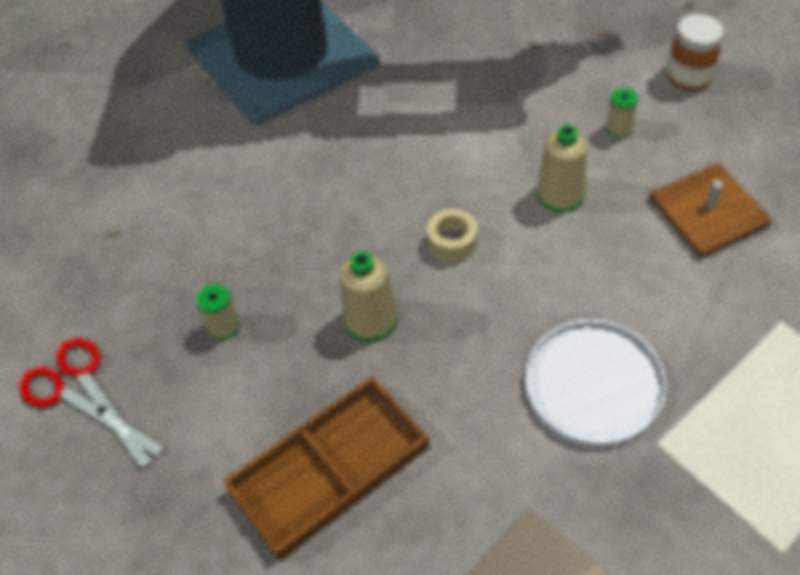

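Both zooms match the measurements, and the two views agree to about 4 mm. The tape ring sits near top pixel (259.3,208.9), and the post tip near (181.4,165.7). I'll start with the left spool: yaw the jaws along x and hover over it.

drive_tool(travel=[[165,-217,0],[165,-217,0],[165,-217,0],[165,-217,0],[165,-217,0],[165,-217,0],[165,-217,-100],[165,-217,-100],[165,-217,-100],[165,-217,-100]], twist=[[0,0,-62],[0,0,-62],[0,0,-62],[0,0,-62],[0,0,-62],[0,0,-62],[0,0,-62],[0,0,-62],[0,0,-62],[0,0,-62]])

```text
time_s: 1.55
eef_pos: [0.4021, 0.2802, 0.1327]
orientation: [[-0.045, 0.999, 0.002], [0.999, 0.045, 0.001], [0.001, 0.002, -1.0]]
wrist_force: [-0.0, 1.0, 0.2]
grip_width: 0.995
```

```bash
python3 - <<'E'
from m import *
np.set_printoptions(precision=4,suppress=True)
s=sensors.observe();print(s["eef_pos"],s["orientation"],s["joint_positions"],s["time_s"])
t=cam("top");c=cam("scene")
print("tape top",onz(t,259.3,208.9,.03),"scene",onz(c,240.8,180,.03))
print("post top",onz(t,181.4,165.7,.055),"scene",onz(c,60+718/2.5,90+183/2.5,.055))
print("jar",onz(t,120+37/2.8,120+273/2.8,.085))
save(c,"pics/s1.png")
E
```

```text
[0.4021 0.2802 0.1327] [[-0.0449  0.999   0.0019]
 [ 0.999   0.0449  0.0007]
 [ 0.0007  0.0019 -1.    ]] [ 21.7997  13.9814 104.059   -0.0004  61.8438  19.2253] 1.55
tape top [ 0.4187 -0.0133  0.03  ] scene [ 0.4178 -0.0067  0.03  ]
post top [0.5723 0.2674 0.055 ] scene [0.5753 0.2741 0.055 ]
jar [0.3812 0.4286 0.085 ]
```

View pics/s1.png

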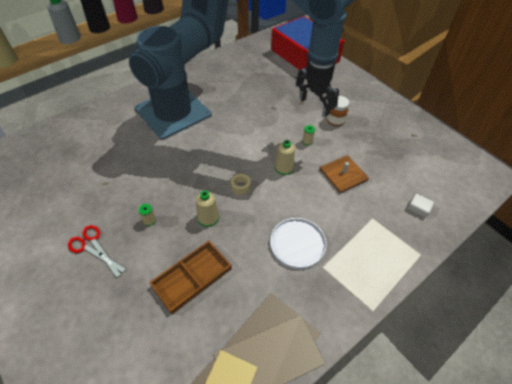

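The gripper hangs above the left spool at (309,130), clear of the jar. Descending and closing.

drive_tool(travel=[[0,0,-50],[0,0,-90],[-1,0,-109],[-1,0,-109]], twist=[[0,0,0],[0,0,0],[0,0,0],[0,0,0]])

```text
time_s: 2.15
eef_pos: [0.4001, 0.2798, 0.0223]
orientation: [[-0.045, 0.999, -0.001], [0.999, 0.045, -0.0], [-0.0, -0.001, -1.0]]
wrist_force: [0.3, -0.6, -0.0]
grip_width: 0.999
```

drive_tool(travel=[[0,0,0],[0,0,0],[0,0,0],[0,0,0],[0,0,0],[0,0,0],[0,0,0],[0,0,0]], twist=[[0,0,0],[0,0,0],[0,0,0],[0,0,0],[0,0,0],[0,0,0],[0,0,0],[0,0,0]], fingers=0.0)

```text
time_s: 3.15
eef_pos: [0.4006, 0.2801, 0.0235]
orientation: [[-0.045, 0.999, 0.001], [0.999, 0.045, 0.001], [0.001, 0.002, -1.0]]
wrist_force: [-1.7, -0.8, 6.7]
grip_width: 0.398
```

drive_tool(travel=[[0,0,50],[0,0,100],[0,0,150],[0,0,150],[0,0,150]], twist=[[0,0,0],[0,0,0],[0,0,0],[0,0,0],[0,0,0]])

```text
time_s: 3.78
eef_pos: [0.3997, 0.2796, 0.1721]
orientation: [[-0.045, 0.999, -0.0], [0.999, 0.045, -0.0], [-0.0, -0.0, -1.0]]
wrist_force: [-0.1, -0.0, -1.1]
grip_width: 0.398
```

The spool is held at an opening of 0.398, about 34 mm. Carrying it to the tin.

drive_tool(travel=[[269,-254,0],[269,-254,0],[269,-254,0],[269,-254,0],[269,-254,0],[269,-254,0],[269,-254,0],[269,-254,-60],[269,-254,-120],[269,-254,-120]], twist=[[0,0,0],[0,0,0],[0,0,0],[0,0,0],[0,0,0],[0,0,0],[0,0,0],[0,0,0],[0,0,0],[0,0,0]])

```text
time_s: 5.03
eef_pos: [0.6627, 0.0272, 0.0452]
orientation: [[-0.045, 0.999, -0.016], [0.999, 0.045, 0.002], [0.003, -0.015, -1.0]]
wrist_force: [-0.2, -0.3, -0.4]
grip_width: 0.404
```

```bash
python3 - <<'E'
from m import *
t=cam("top");c=cam("scene")
s=sensors.observe();e=s["eef_pos"];print(e,s["wrist_force"])
a=cv2.resize(t["color"][100:190,200:320],(400,300),interpolation=2);b=cv2.resize(c["color"][170:290,220:380],(400,300),interpolation=2)
cv2.imwrite("pics/p2.png",np.hstack([a,b])[:,:,::-1])
E
```

```text
[0.66866265 0.02640991 0.05243268] [0.46283405 0.09080141 0.31289522]
```

View pics/p2.png

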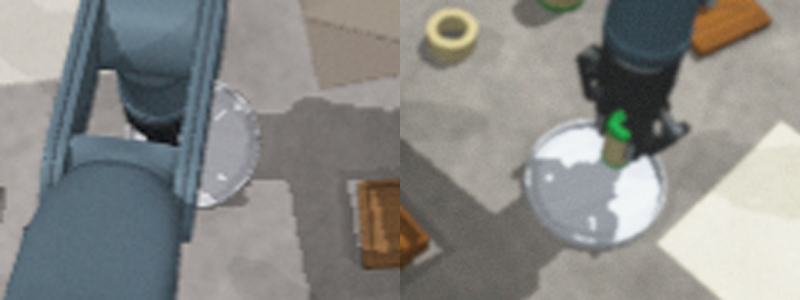

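The spool hangs upright over the tin floor (right half, about (617,145)). Lower, release partway and rise.

drive_tool(travel=[[0,0,-15],[0,0,-25],[0,0,-25],[0,0,-25]], twist=[[0,0,0],[0,0,0],[0,0,0],[0,0,0]])

```text
time_s: 5.62
eef_pos: [0.6692, 0.0257, 0.0277]
orientation: [[-0.045, 0.999, 0.0], [0.999, 0.045, -0.0], [-0.0, 0.0, -1.0]]
wrist_force: [-0.3, 0.6, -0.6]
grip_width: 0.401
```

drive_tool(travel=[[0,0,0],[0,0,0],[0,0,0],[0,0,0],[0,0,30],[0,0,80],[0,0,130],[0,0,130]], twist=[[0,0,0],[0,0,0],[0,0,0],[0,0,0],[0,0,0],[0,0,0],[0,0,0],[0,0,0]], fingers=0.75)

```text
time_s: 6.62
eef_pos: [0.6723, 0.0255, 0.1631]
orientation: [[-0.045, 0.999, 0.01], [0.999, 0.045, -0.001], [-0.002, 0.01, -1.0]]
wrist_force: [-0.5, 0.0, -0.4]
grip_width: 0.75
```

drive_tool(travel=[[-308,-312,0],[-308,-312,0],[-308,-312,0],[-308,-312,0],[-308,-312,0],[-308,-312,0],[-308,-312,0],[-308,-312,0],[-308,-312,-40],[-308,-312,-40]], twist=[[0,0,0],[0,0,0],[0,0,0],[0,0,0],[0,0,0],[0,0,0],[0,0,0],[0,0,0],[0,0,0],[0,0,0]], fingers=1.0)

```text
time_s: 7.88
eef_pos: [0.3598, -0.2834, 0.1147]
orientation: [[-0.045, 0.999, -0.004], [0.999, 0.045, 0.006], [0.006, -0.004, -1.0]]
wrist_force: [-0.4, 0.4, 0.1]
grip_width: 1.004
```

```bash
python3 - <<'E'
from m import *
c=cam("scene");t=cam("top")
s=sensors.observe();e=s["eef_pos"];print(e,s["wrist_force"])
a=cv2.resize(c["color"][130:330,40:360],(800,500),interpolation=2)
cv2.imwrite("pics/p3.png",a[:,:,::-1])
h=hsv(t);H,S=h[...,0],h[...,1]
for x,y,n,k in comps(t,(H>48)&(H<80)&(S>130),4,400): print(round(x,1),round(y,1),n,onz(t,x,y,.064)[:2])
E
```

```text
[ 0.36155886 -0.285313    0.11730581] [-0.16417283  0.80365434  0.8377119 ]
335.4 224.9 32 [ 0.35784848 -0.27930651]
213.5 199.8 28 [0.44710932 0.14789572]
299.3 196.4 29 [ 0.45873518 -0.15413988]
248.4 138.9 60 [0.66827448 0.02547459]
```

View pics/p3.png

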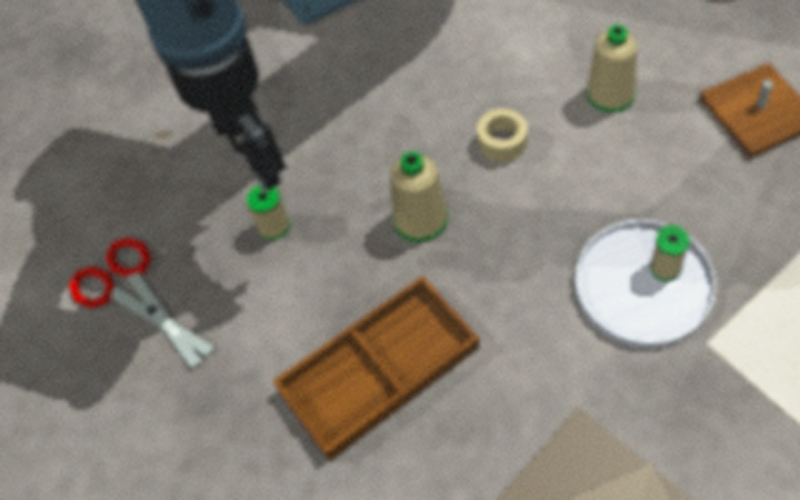

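The first spool stands in the tin at (0.668, 0.025), as planned, and the gripper is over the second (crop (265,200)). Down and grip.

drive_tool(travel=[[0,0,-50],[0,-1,-80],[0,-1,-95],[0,-1,-95],[0,-1,-95]], twist=[[0,0,0],[0,0,0],[0,0,0],[0,0,0],[0,0,0]])

```text
time_s: 8.6
eef_pos: [0.3622, -0.2878, 0.0235]
orientation: [[-0.046, 0.999, 0.001], [0.999, 0.046, -0.002], [-0.002, 0.001, -1.0]]
wrist_force: [-0.2, 0.1, 0.5]
grip_width: 0.996
```

drive_tool(travel=[[0,0,0],[0,0,0],[0,0,0],[0,0,0],[0,0,0],[0,0,0],[0,0,0],[0,0,0]], twist=[[0,0,0],[0,0,0],[0,0,0],[0,0,0],[0,0,0],[0,0,0],[0,0,0],[0,0,0]], fingers=0.0)

```text
time_s: 9.6
eef_pos: [0.3612, -0.2875, 0.0229]
orientation: [[-0.045, 0.999, 0.0], [0.999, 0.045, -0.001], [-0.001, 0.0, -1.0]]
wrist_force: [-0.9, 1.4, 6.1]
grip_width: 0.403
```

drive_tool(travel=[[0,0,50],[0,0,100],[0,0,150],[0,0,150],[0,0,150]], twist=[[0,0,0],[0,0,0],[0,0,0],[0,0,0],[0,0,0]])

```text
time_s: 10.22
eef_pos: [0.3607, -0.2868, 0.1717]
orientation: [[-0.045, 0.999, -0.001], [0.999, 0.045, 0.001], [0.001, -0.0, -1.0]]
wrist_force: [0.7, -0.1, -0.9]
grip_width: 0.397
```

drive_tool(travel=[[308,252,0],[308,252,0],[308,252,0],[308,252,0],[308,252,0],[308,252,0],[308,252,0],[308,252,0],[308,252,-60],[308,252,-100]], twist=[[0,0,0],[0,0,0],[0,0,0],[0,0,0],[0,0,0],[0,0,0],[0,0,0],[0,0,0],[0,0,0],[0,0,0]])

```text
time_s: 11.48
eef_pos: [0.6662, -0.0359, 0.0686]
orientation: [[-0.044, 0.999, -0.005], [0.999, 0.044, 0.001], [0.001, -0.005, -1.0]]
wrist_force: [0.2, 0.2, -1.0]
grip_width: 0.398
```

drive_tool(travel=[[0,0,-20],[0,0,-35],[0,0,-45],[0,0,-45],[0,0,-45]], twist=[[0,0,0],[0,0,0],[0,0,0],[0,0,0],[0,0,0]])

```text
time_s: 12.1
eef_pos: [0.6695, -0.0355, 0.0279]
orientation: [[-0.045, 0.999, 0.001], [0.999, 0.045, -0.0], [-0.0, 0.001, -1.0]]
wrist_force: [-0.2, 1.3, -0.7]
grip_width: 0.398
```

drive_tool(travel=[[0,0,0],[0,0,0],[0,0,0],[0,0,0],[0,0,30],[0,0,80],[0,0,130],[0,0,130]], twist=[[0,0,0],[0,0,0],[0,0,0],[0,0,0],[0,0,0],[0,0,0],[0,0,0],[0,0,0]], fingers=0.75)

```text
time_s: 13.1
eef_pos: [0.6722, -0.0358, 0.1631]
orientation: [[-0.045, 0.999, 0.01], [0.999, 0.045, -0.002], [-0.003, 0.01, -1.0]]
wrist_force: [0.8, -0.0, -0.1]
grip_width: 0.752
```

drive_tool(travel=[[-218,-114,0],[-218,-114,0],[-218,-114,0],[-218,-114,0],[-218,-114,0],[-218,-114,0]], twist=[[0,0,0],[0,0,0],[0,0,0],[0,0,0],[0,0,0],[0,0,0]], fingers=1.0)

```text
time_s: 13.85
eef_pos: [0.4513, -0.1494, 0.1571]
orientation: [[-0.044, 0.999, 0.0], [0.999, 0.044, 0.0], [0.0, 0.0, -1.0]]
wrist_force: [0.9, -0.5, -0.2]
grip_width: 0.996
```

drive_tool(travel=[[0,0,-30],[0,0,-60],[0,0,-90],[0,0,-108],[0,0,-108],[0,0,-108]], twist=[[0,0,0],[0,0,0],[0,0,0],[0,0,0],[0,0,0],[0,0,0]])

```text
time_s: 14.6
eef_pos: [0.4522, -0.1491, 0.0496]
orientation: [[-0.046, 0.999, 0.001], [0.999, 0.046, -0.0], [-0.0, 0.001, -1.0]]
wrist_force: [-0.6, -0.1, -0.3]
grip_width: 1.005
```

```bash
python3 - <<'E'
from m import *
c=cam("scene");t=cam("top")
s=sensors.observe();print(s["eef_pos"],s["wrist_force"])
a=cv2.resize(c["color"][150:250,150:330],(800,444),interpolation=2)
cv2.imwrite("pics/p4.png",a[:,:,::-1])
E
```

```text
[ 0.45216444 -0.14945788  0.05011895] [ 0.24384683 -0.01198283  0.74343042]
```

View pics/p4.png

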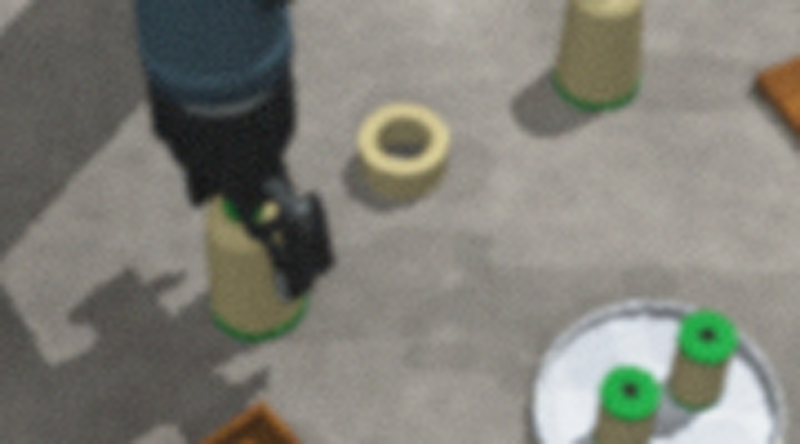

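Both spools stand in the tin, and the fingers straddle the cone (crop (250,260)). Closing.

drive_tool(travel=[[0,0,0],[0,0,0],[0,0,0],[0,0,0],[0,0,0],[0,0,0],[0,0,0]], twist=[[0,0,0],[0,0,0],[0,0,0],[0,0,0],[0,0,0],[0,0,0],[0,0,0]], fingers=0.0)

```text
time_s: 15.58
eef_pos: [0.4518, -0.1495, 0.0505]
orientation: [[-0.045, 0.999, 0.002], [0.999, 0.045, -0.001], [-0.001, 0.002, -1.0]]
wrist_force: [-1.1, 1.8, 8.5]
grip_width: 0.604
```

drive_tool(travel=[[0,0,20],[0,0,45],[0,0,70],[0,0,70],[0,0,70]], twist=[[0,0,0],[0,0,0],[0,0,0],[0,0,0],[0,0,0]])

```text
time_s: 16.2
eef_pos: [0.4504, -0.1489, 0.1184]
orientation: [[-0.045, 0.999, -0.001], [0.999, 0.045, 0.001], [0.001, -0.001, -1.0]]
wrist_force: [0.3, -0.1, -3.5]
grip_width: 0.604
```

drive_tool(travel=[[40,-50,0],[80,-100,0],[105,-145,0],[130,-179,0],[130,-179,0],[130,-179,0],[130,-179,0]], twist=[[0,0,0],[0,0,0],[0,0,0],[0,0,0],[0,0,0],[0,0,0],[0,0,0]])

```text
time_s: 17.08
eef_pos: [0.5803, -0.3268, 0.1185]
orientation: [[-0.046, 0.999, -0.002], [0.999, 0.046, 0.001], [0.002, -0.002, -1.0]]
wrist_force: [0.6, 0.5, -2.1]
grip_width: 0.603
```

```bash
python3 - <<'E'
from m import *
c=cam("scene");t=cam("top")
s=sensors.observe();print(s["eef_pos"],s["wrist_force"],s["grip_width"])
a=cv2.resize(c["color"][190:310,110:270],(600,450),interpolation=2)
cv2.imwrite("pics/p5.png",a[:,:,::-1])
E
```

```text
[ 0.58075473 -0.32722622  0.11935691] [-0.93564653  0.27282528 -2.50610659] 0.6009262008792148
```

View pics/p5.png

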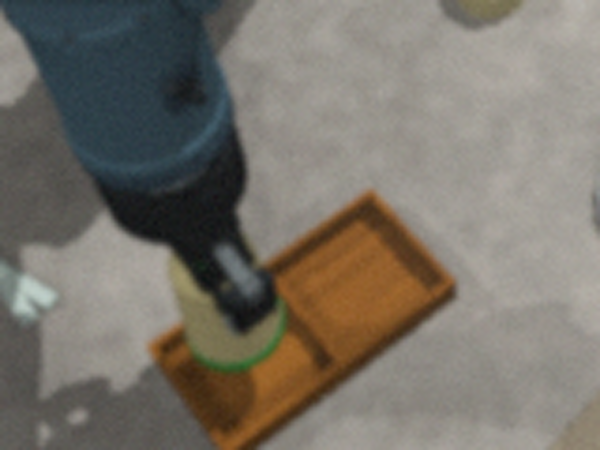

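The cone is upright above the far bay (crop (235,310)). Lowering.

drive_tool(travel=[[1,-1,-20],[1,-1,-40],[1,-1,-55],[1,-1,-63],[1,-1,-63],[1,-1,-63]], twist=[[0,0,0],[0,0,0],[0,0,0],[0,0,0],[0,0,0],[0,0,0]])

```text
time_s: 17.92
eef_pos: [0.5825, -0.3295, 0.0568]
orientation: [[-0.045, 0.999, 0.001], [0.999, 0.045, -0.001], [-0.001, 0.001, -1.0]]
wrist_force: [0.3, 0.4, -2.3]
grip_width: 0.602
```

drive_tool(travel=[[0,0,0],[0,0,0],[0,0,0],[0,0,0],[0,0,0],[0,0,40],[0,0,80],[0,0,120],[0,0,120]], twist=[[0,0,0],[0,0,0],[0,0,0],[0,0,0],[0,0,0],[0,0,0],[0,0,0],[0,0,0],[0,0,0]], fingers=1.0)

```text
time_s: 19.05
eef_pos: [0.584, -0.3307, 0.1809]
orientation: [[-0.045, 0.999, 0.006], [0.999, 0.045, -0.005], [-0.006, 0.006, -1.0]]
wrist_force: [0.9, -0.4, 0.0]
grip_width: 1.0
```

drive_tool(travel=[[-142,474,0],[-142,474,0],[-142,474,0],[-142,474,0],[-142,474,0],[-142,474,0],[-142,474,0],[-142,474,0],[-142,474,0],[-142,474,0]], twist=[[0,0,0],[0,0,0],[0,0,0],[0,0,0],[0,0,0],[0,0,0],[0,0,0],[0,0,0],[0,0,0],[0,0,0]])

```text
time_s: 20.3
eef_pos: [0.4399, 0.1446, 0.1758]
orientation: [[-0.046, 0.999, -0.001], [0.999, 0.046, -0.001], [-0.001, -0.001, -1.0]]
wrist_force: [0.2, -0.5, -0.4]
grip_width: 1.004
```

```bash
python3 - <<'E'
from m import *
np.set_printoptions(precision=4,suppress=True)
s=sensors.observe();print(s["eef_pos"],s["wrist_force"],s["grip_width"])
for n in("top","scene"):
    c=cam(n);h=hsv(c);H,S,V=h[...,0],h[...,1],h[...,2]
    for x,y,a,k in comps(c,(H>48)&(H<80)&(S>130),4,400): print(n,round(x,1),round(y,1),a,"cone bay",onz(c,x,y,.11)[:2],"spool tin",onz(c,x,y,.063)[:2])
save(c,"pics/p6.png")
E
```

```text
[0.4399 0.1446 0.1758] [ 0.2034 -0.5241 -0.4116] 1.003794555804399
top 350.0 159.2 29 cone bay [ 0.5824 -0.3294] spool tin [ 0.5931 -0.339 ]
top 265.2 138.6 56 cone bay [ 0.6563 -0.0346] spool tin [ 0.6694 -0.035 ]
top 248.4 138.9 60 cone bay [0.6555 0.0241] spool tin [0.6686 0.0255]
scene 168.6 269.5 83 cone bay [ 0.5802 -0.3282] spool tin [ 0.5559 -0.3235]
scene 291.3 238.3 112 cone bay [ 0.6877 -0.0549] spool tin [ 0.6699 -0.0335]
scene 308.6 225.8 106 cone bay [0.6871 0.0019] spool tin [0.6693 0.0267]
scene 286.5 143.7 29 cone bay [0.4419 0.1424] spool tin [0.4091 0.1757]
scene 54.8 1.3 32 cone bay [-0.8569 -0.0944] spool tin [-0.9686 -0.0754]
```

View pics/p6.png

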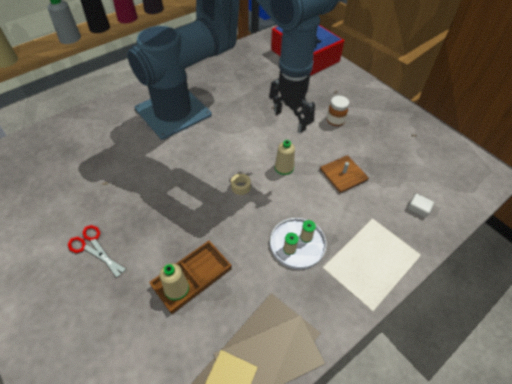

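The first cone stands in its bay at (0.581, -0.329), and both views agree. The spools are in the tin, and the gripper is above the second cone at (286,155).

drive_tool(travel=[[0,0,-40],[0,0,-75],[0,0,-105],[0,0,-126],[0,0,-126],[0,0,-126]], twist=[[0,0,0],[0,0,0],[0,0,0],[0,0,0],[0,0,0],[0,0,0]])

```text
time_s: 21.15
eef_pos: [0.4411, 0.1439, 0.0509]
orientation: [[-0.043, 0.999, 0.001], [0.999, 0.043, 0.0], [-0.0, 0.001, -1.0]]
wrist_force: [0.2, 0.4, 0.4]
grip_width: 1.002
```

drive_tool(travel=[[0,0,0],[0,0,0],[0,0,0],[0,0,0],[0,0,0],[0,0,0],[0,0,0]], twist=[[0,0,0],[0,0,0],[0,0,0],[0,0,0],[0,0,0],[0,0,0],[0,0,0]], fingers=0.0)

```text
time_s: 22.02
eef_pos: [0.4405, 0.1447, 0.0518]
orientation: [[-0.045, 0.999, 0.002], [0.999, 0.045, -0.0], [-0.0, 0.002, -1.0]]
wrist_force: [-3.1, -1.7, 10.5]
grip_width: 0.602
```

drive_tool(travel=[[0,0,30],[0,0,70],[0,0,110],[0,0,110],[0,0,110]], twist=[[0,0,0],[0,0,0],[0,0,0],[0,0,0],[0,0,0]])

```text
time_s: 22.65
eef_pos: [0.4392, 0.1448, 0.1595]
orientation: [[-0.045, 0.999, -0.001], [0.999, 0.045, -0.0], [-0.0, -0.001, -1.0]]
wrist_force: [-0.6, 0.1, -2.9]
grip_width: 0.601
```

drive_tool(travel=[[30,-60,0],[138,-384,0],[138,-384,0],[138,-384,0],[138,-384,0],[138,-384,0],[138,-384,0],[138,-384,0],[138,-384,0],[138,-384,-25]], twist=[[0,0,0],[0,0,0],[0,0,0],[0,0,0],[0,0,0],[0,0,0],[0,0,0],[0,0,0],[0,0,0],[0,0,0]])

```text
time_s: 23.9
eef_pos: [0.5789, -0.2384, 0.1363]
orientation: [[-0.046, 0.999, 0.003], [0.999, 0.046, -0.001], [-0.001, 0.003, -1.0]]
wrist_force: [0.3, 0.8, -2.6]
grip_width: 0.602
```

drive_tool(travel=[[0,0,-25],[0,0,-45],[0,0,-65],[0,0,-78],[0,0,-78],[0,0,-78]], twist=[[0,0,0],[0,0,0],[0,0,0],[0,0,0],[0,0,0],[0,0,0]])

```text
time_s: 24.65
eef_pos: [0.5782, -0.2386, 0.0574]
orientation: [[-0.046, 0.999, 0.0], [0.999, 0.046, -0.0], [-0.0, 0.0, -1.0]]
wrist_force: [0.7, -0.2, -2.8]
grip_width: 0.599
```

drive_tool(travel=[[0,0,0],[0,0,0],[0,0,0],[0,0,0],[0,0,0],[0,0,40],[0,0,80],[0,0,120],[0,0,120]], twist=[[0,0,0],[0,0,0],[0,0,0],[0,0,0],[0,0,0],[0,0,0],[0,0,0],[0,0,0],[0,0,0]], fingers=1.0)

```text
time_s: 25.78
eef_pos: [0.5802, -0.2405, 0.1816]
orientation: [[-0.045, 0.999, 0.007], [0.999, 0.045, -0.004], [-0.005, 0.007, -1.0]]
wrist_force: [0.4, -0.2, -1.9]
grip_width: 1.0
```

drive_tool(travel=[[-160,229,0],[-160,229,0],[-160,229,0],[-160,229,0],[-160,229,0],[-160,229,-50],[-160,229,-100],[-160,229,-100],[-160,229,-100]], twist=[[0,0,0],[0,0,0],[0,0,0],[0,0,0],[0,0,0],[0,0,0],[0,0,0],[0,0,0],[0,0,0]])

```text
time_s: 26.9
eef_pos: [0.4187, -0.0105, 0.0781]
orientation: [[-0.045, 0.999, 0.0], [0.999, 0.045, -0.0], [-0.0, 0.0, -1.0]]
wrist_force: [0.6, -1.0, 0.3]
grip_width: 0.999
```

```bash
python3 - <<'E'
from m import *
np.set_printoptions(precision=4,suppress=True)
s=sensors.observe();print(s["eef_pos"],s["wrist_force"],s["grip_width"])
for n in("top","scene"):
    c=cam(n);h=hsv(c);H,S,V=h[...,0],h[...,1],h[...,2]
    for x,y,a,k in comps(c,(H>48)&(H<80)&(S>130),20,400): print(n,round(x,1),round(y,1),a,"cone bay",onz(c,x,y,.11)[:2])
a=cv2.resize(c["color"][130:310,140:380],(800,600),interpolation=2)
cv2.imwrite("pics/p7.png",a[:,:,::-1])
E
```

```text
[ 0.4187 -0.0105  0.0781] [ 0.6497 -0.9508  0.2582] 0.9992811907802259
top 324.5 160.2 28 cone bay [ 0.5787 -0.24  ]
top 350.1 159.4 29 cone bay [ 0.5818 -0.3298]
top 265.3 138.6 56 cone bay [ 0.6564 -0.0348]
top 248.4 138.8 59 cone bay [0.6558 0.024 ]
scene 168.6 269.4 83 cone bay [ 0.5802 -0.3281]
scene 201.3 246.8 73 cone bay [ 0.5764 -0.2379]
scene 291.3 238.4 111 cone bay [ 0.688  -0.0551]
scene 308.6 225.8 107 cone bay [0.6871 0.0021]
```

View pics/p7.png

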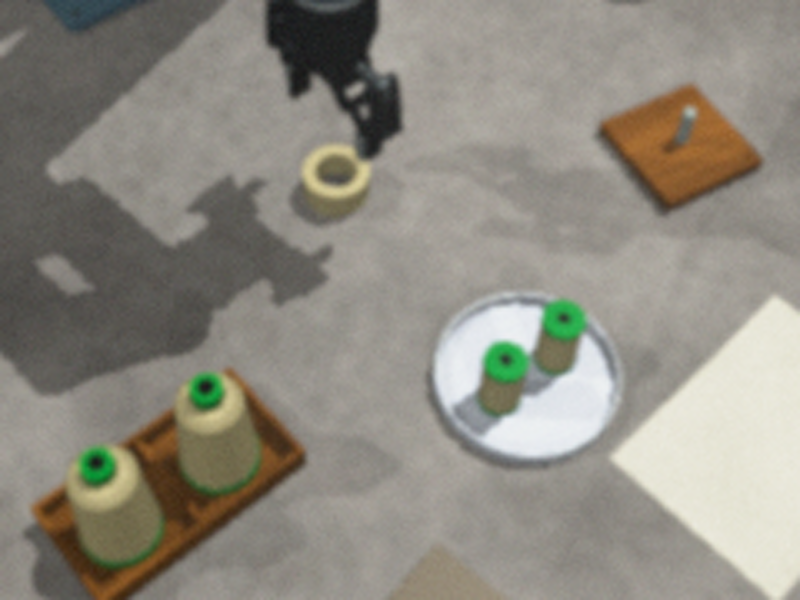

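Both cones stand in their bays at (0.578,-0.239) and (0.581,-0.329), and the gripper is over the tape (crop (335,180)). Grasping low.

drive_tool(travel=[[0,0,-30],[0,0,-55],[0,0,-68],[0,0,-75],[0,0,-75],[0,0,-75]], twist=[[0,0,0],[0,0,0],[0,0,0],[0,0,0],[0,0,0],[0,0,0]])

```text
time_s: 27.75
eef_pos: [0.4188, -0.0105, 0.003]
orientation: [[-0.045, 0.999, 0.001], [0.999, 0.045, -0.0], [-0.0, 0.001, -1.0]]
wrist_force: [0.3, 0.7, 0.1]
grip_width: 1.002
```

drive_tool(travel=[[0,0,0],[0,0,0],[0,0,0],[0,0,0],[0,0,0],[0,0,0],[0,0,0]], twist=[[0,0,0],[0,0,0],[0,0,0],[0,0,0],[0,0,0],[0,0,0],[0,0,0]], fingers=0.0)

```text
time_s: 28.62
eef_pos: [0.4187, -0.0104, 0.0034]
orientation: [[-0.045, 0.999, 0.001], [0.999, 0.045, -0.0], [-0.0, 0.001, -1.0]]
wrist_force: [-2.4, 0.6, 13.2]
grip_width: 0.685
```

drive_tool(travel=[[0,0,30],[0,0,70],[0,0,110],[0,0,150],[0,0,150]], twist=[[0,0,0],[0,0,0],[0,0,0],[0,0,0],[0,0,0]])

```text
time_s: 29.25
eef_pos: [0.4202, -0.0108, 0.1552]
orientation: [[-0.045, 0.999, 0.007], [0.999, 0.045, -0.002], [-0.002, 0.007, -1.0]]
wrist_force: [-0.1, 0.1, -2.5]
grip_width: 0.685
```

drive_tool(travel=[[156,280,0],[156,280,0],[156,280,0],[156,280,0],[156,280,0],[156,280,0],[156,280,0],[156,280,-40],[156,280,-70],[156,280,-70]], twist=[[0,0,0],[0,0,0],[0,0,0],[0,0,0],[0,0,0],[0,0,0],[0,0,0],[0,0,0],[0,0,0],[0,0,0]])

```text
time_s: 30.5
eef_pos: [0.5712, 0.2673, 0.0796]
orientation: [[-0.043, 0.999, -0.007], [0.999, 0.043, -0.002], [-0.002, -0.007, -1.0]]
wrist_force: [-0.3, -0.7, 0.5]
grip_width: 0.686
```

```bash
python3 - <<'E'
from m import *
np.set_printoptions(precision=4,suppress=True)
s=sensors.observe();e=s["eef_pos"];print(e)
c=cam("scene");t=cam("top")
print("crop px of ring centre if centred (z+15):",[( (u-300)*8,(v-110)*8) for u,v in [proj(c,[e[0],e[1],e[2]+.012])]])
a=cv2.resize(c["color"][110:185,300:400],(800,600),interpolation=2)
cv2.imwrite("pics/p8.png",a[:,:,::-1])
E
```

```text
[0.5712 0.2673 0.0796]
crop px of ring centre if centred (z+15): [(np.float64(377.46881436339845), np.float64(360.8614421365635))]
```

View pics/p8.png

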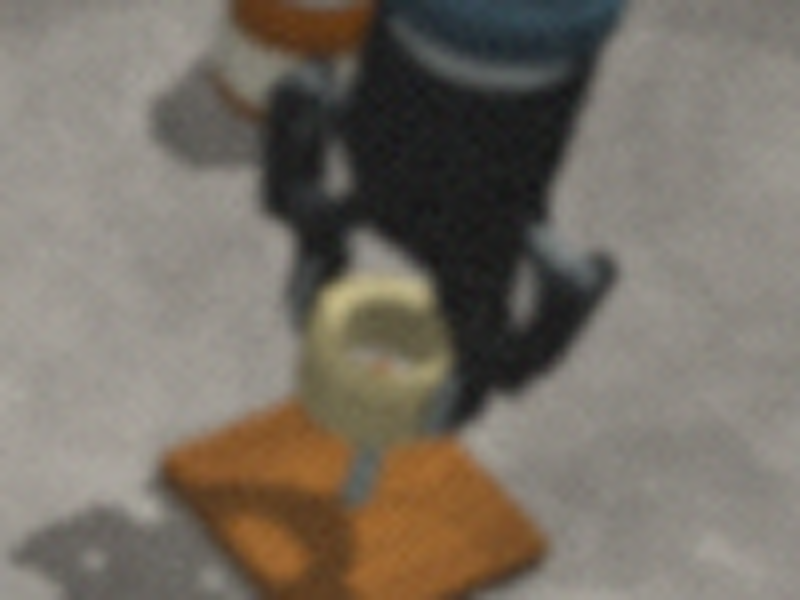

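The ring is held level above the post, with its centre at crop (377,360) as predicted. I'll settle, then lower in steps and watch the force.

drive_tool(travel=[[0,0,0],[0,0,0],[0,0,-10],[0,0,-20],[0,0,-30],[0,0,-30]], twist=[[0,0,0],[0,0,0],[0,0,0],[0,0,0],[0,0,0],[0,0,0]])

```text
time_s: 31.35
eef_pos: [0.573, 0.2695, 0.0506]
orientation: [[-0.045, 0.999, -0.003], [0.999, 0.045, -0.001], [-0.001, -0.003, -1.0]]
wrist_force: [0.0, 0.7, -0.8]
grip_width: 0.683
```

drive_tool(travel=[[0,0,-10],[0,0,-20],[0,0,-28],[0,0,-31],[0,0,-31],[0,0,-31]], twist=[[0,0,0],[0,0,0],[0,0,0],[0,0,0],[0,0,0],[0,0,0]])

```text
time_s: 32.1
eef_pos: [0.5744, 0.2698, 0.0216]
orientation: [[-0.045, 0.999, 0.001], [0.999, 0.045, 0.0], [0.0, 0.001, -1.0]]
wrist_force: [-0.3, 0.1, -1.5]
grip_width: 0.684
```

drive_tool(travel=[[0,0,-2],[0,0,-2],[0,0,-2]], twist=[[0,0,0],[0,0,0],[0,0,0]])

```text
time_s: 32.48
eef_pos: [0.5742, 0.2697, 0.0194]
orientation: [[-0.045, 0.999, 0.0], [0.999, 0.045, 0.0], [0.0, 0.0, -1.0]]
wrist_force: [0.5, 0.1, -0.8]
grip_width: 0.687
```

drive_tool(travel=[[0,0,0],[0,0,0],[0,0,0],[0,0,0],[0,0,0],[0,0,40],[0,0,90],[0,0,140],[0,0,140]], twist=[[0,0,0],[0,0,0],[0,0,0],[0,0,0],[0,0,0],[0,0,0],[0,0,0],[0,0,0],[0,0,0]], fingers=1.0)

```text
time_s: 33.6
eef_pos: [0.5771, 0.2706, 0.1648]
orientation: [[-0.045, 0.999, 0.01], [0.999, 0.045, 0.003], [0.002, 0.01, -1.0]]
wrist_force: [0.3, -0.9, 0.1]
grip_width: 0.997
```

drive_tool(travel=[[-120,-100,60],[-200,-200,60],[-200,-200,60],[-200,-200,60],[-200,-200,60],[-200,-200,60],[-200,-200,60]], twist=[[0,0,0],[0,0,0],[0,0,0],[0,0,0],[0,0,0],[0,0,0],[0,0,0]])

```text
time_s: 34.48
eef_pos: [0.3744, 0.0698, 0.219]
orientation: [[-0.044, 0.999, 0.0], [0.999, 0.044, 0.0], [0.0, 0.0, -1.0]]
wrist_force: [0.3, -0.3, 0.5]
grip_width: 1.005
```

```bash
python3 - <<'E'
from m import *
np.set_printoptions(precision=4,suppress=True)
s=sensors.observe();print(s["eef_pos"],s["qd"])
t=cam("top")
for n in("top","scene"):
    c=cam(n);h=hsv(c);H,S,V=h[...,0],h[...,1],h[...,2]
    for x,y,a,k in comps(c,(H>48)&(H<80)&(S>130),20,400): print(n,round(x,1),round(y,1),a,onz(c,x,y,.11)[:2],onz(c,x,y,.063)[:2])
    print("scissors",[ (round(x,1),round(y,1),a) for x,y,a,k in comps(c,((H<6)|(H>174))&(S>150)&(V>80),20,400)])
    for x,y,a,k in comps(c,(H>18)&(H<35)&(S>50)&(V>90),40,700): print("cream",round(x,1),round(y,1),a,onz(c,x,y,.04)[:2])
a=cv2.resize(c["color"][100:325,60:380],(800,562),interpolation=2)
cv2.imwrite("pics/p9.png",a[:,:,::-1])
E
```

```text
[0.3744 0.0698 0.219 ] [ 1.0782  1.1296 -0.8341  0.027   0.1211 -0.0692]
top 350.1 159.4 29 [ 0.5818 -0.3298] [ 0.5925 -0.3393]
top 265.3 138.7 57 [ 0.6561 -0.0348] [ 0.6691 -0.0352]
top 248.4 138.9 60 [0.6555 0.0241] [0.6686 0.0255]
scissors [(np.float64(381.6), np.float64(239.4), 257)]
cream 321.8 164.0 265 [ 0.5806 -0.2399]
cream 346.9 162.9 267 [ 0.5848 -0.3319]
scene 168.6 269.4 83 [ 0.5802 -0.3281] [ 0.5559 -0.3234]
scene 201.3 246.8 75 [ 0.5763 -0.2378] [ 0.5517 -0.2276]
scene 291.3 238.3 109 [ 0.6878 -0.0549] [ 0.67   -0.0336]
scene 308.6 225.9 107 [0.6872 0.0018] [0.6694 0.0266]
scissors [(np.float64(83.3), np.float64(238.5), 425)]
cream 174.0 282.3 608 [ 0.5811 -0.3278]
cream 289.3 248.2 82 [ 0.68   -0.0465]
cream 204.7 260.8 577 [ 0.578  -0.2377]
cream 306.0 235.7 79 [0.6788 0.0127]
cream 344.6 168.2 333 [0.5773 0.2651]
cream 6.2 60.0 273 [-0.6486 -0.3936]
cream 34.2 39.7 112 [-0.7291 -0.2548]
```

View pics/p9.png

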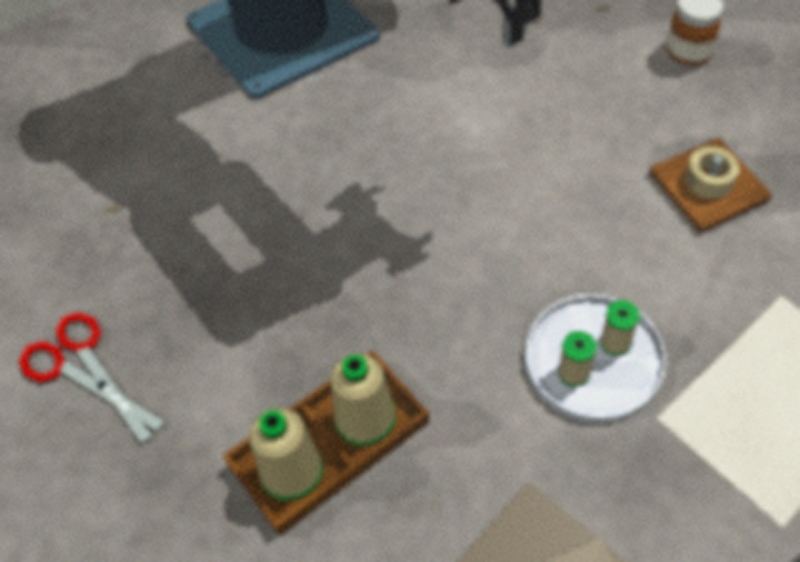

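The picture shows the tape flat on the stand with the post through its hole (crop (712,170)). Both cones are upright in their bays, both spools are upright in the tin, and the jar and scissors haven't moved. Handing in.

```bash
python3 -c "
from rig import env
print(env.finish_job())"
```

```text
the job is handed in; nothing more can be done
None
```

All five pieces are sorted, and I handed the job in at about 35 s of the 134 s allowed. The hand-in itself reports no verdict, so the results below come from my last camera checks.

| Item | Last check |
|---|---|
| Cones | Upright at about (0.578, -0.239) and (0.581, -0.329), each within about 3 mm of its bay centre |
| Spools | Upright in the tin, about 30 mm either side of its centre (limit 57 mm) |
| Tape | Over the post and lying flat on the base, released at (0.574, 0.270), within about 5 mm of the measured post |
| Jar and scissors | Look unmoved in the last picture; I did not re-measure them numerically |

- **Forces:** the highest I saw was about 14 N at the wrist, while closing on the tape.
- **Views that disagreed:** the two cameras differed by 2–7 mm, mostly along y on the tape and post. I used values in between.
- **Near cone:** its green nose was missing from the last top-view green mask. The scene view and the top-view thread outline both place it in its bay.

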